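# Close the filler cap on a pump body

## Robot

A 7-joint arm with a two-finger parallel gripper is mounted at the origin on a cart in front of the work surface, level with it; the furniture and walls round the work are solid. World frame = base frame: x ahead of the robot, y to its left, z up, the work surface at z = 0. Lengths are in m, angles in rad, forces in N, time in s.
With the tool pointing down it reaches from about 0.425 to 0.875 m from the base axis. Payload 4.7 kg.
Tool frame: the origin (TCP) lies between the finger pads; the fingertips stand 14 mm ahead of it and the grasp point (between the pads) lies 5 mm behind it; z points along the fingers, y is the line along which they close (so a half turn about z gives the same grasp; the last joint's range is limited). The gripper opens to 87 mm and grips with 3 to 60 N. Pads are 19 mm wide; open, the fingers measure 117 mm over their backs; the gripper's body (75 mm by 190 mm) begins 51 mm behind the grasp point.
Start: joints at [1.257, 0.321, -0.07, 1.45, 0.023, 1.371, -0.057], TCP at [0.209, -0.615, 0.237] pointing down, gripper open.
Joint ranges: [-2.86, 2.86], [-0.3, 2.09], [-1.38, 1.24], [0.06, 2.45], [-1.56, 4.7], [0.09, 2.05], [-2.69, 2.69]. Speed limits (rad/s): [2.57, 2.57, 3.14, 3.14, 3.14, 3.14, 3.14].

## Interface

Orientations are given as a unit quaternion [w, x, y, z].
In Python, from rig import ctrl gives the robot as it stands.
- The arm moves only by the tool carry_out, never from a script. Its argument "steps" is a list of rows, each a list of 4 numbers: the shift along the tool's x, y, z in m, then the turn about the tool's z in degrees. In form: [[dx, dy, dz, spin], ...]. A call has exactly 5 rows; each row shifts and turns the commanded pose from where the row before left it, along the tool's axes as they then stand; what a row does not reach is not made up. A row lasts 1/12 s, in which the tool goes at most 41.7 mm and 7.16 degrees, less where a joint would pass 70% of its speed; a pose out of reach is approached as far as the arm can. A call with a gripper value outside its range is refused whole. "grip" is the opening, from 0 (shut) to 1 (fully open), set as the call begins (left out, the last holds). The fingers move at their own pace and stop on an object; "force" is the grip in N (left out, the last holds). Time passes only in rows, so rows that do not move let the fingers close, or fill a call up. It gives the time, the measured TCP pose, the force, the opening and the grip force at its end, in the units of the state.
- ctrl.state(): the state, without advancing time (a new reading comes with each control period).
- ctrl.get_image(name): name is "scene" or "top"; returns a dict with "img" (420x560x3 uint8, red, green, blue), "range_z" (420x560 float32, m along the optical axis (not along the pixel's ray), 0 where there is no reading), "fx", "fy", "cx", "cy" (pixels), "extrinsics" (4x4, takes a point from world to camera coordinates). Camera axes: x right, y down, z forward; pixel columns grow to the right and rows downward; lengths in m; the calibration is good to about 2 mm. A picture is of the moment at which its call begins.
- ctrl.close_job(): hands the job in; it is judged then, once.
The state is a dict: "time_s": time; "qpos": joint angles; "dq": joint speeds; "tau": joint torques, N m; "tcp_pos": TCP position; "ee_rot": TCP orientation; "wrist_force": force on the tool from outside, world axes, zero at the start; "moment": the same for the moment, N m; "finger_gap": finger opening in m; "gripper_force": force on a finger pad.
Only numpy, scipy, OpenCV 4.12 (cv2) and the standard library are available. Lean on these libraries where they do the work, as an engineer would, in place of code of your own. Each camera call takes 0.05 s, during which the arm holds its last target. There are 200 camera calls.

## Task

Put the loose red screw cap on the neck on top of the pump body. Turn it backward (counter-clockwise from above) under light pressure until you feel its lugs drop between the threads, then screw it forward (clockwise) until it is fully home at its stop, and let go. Be gentle: do not jam the cap on crooked, ram it or wrench the neck round, and leave the other things where they are.

Things in the scene. Friction and masses are not known exactly. Their poses are not given: they have to be found in the camera images.
- cap: loose red ribbed screw cap, 59 mm wide, 34 mm tall, 80 g, standing mouth down; origin at the centre of its underside (the mouth), z up through the closed top. Inside 52 mm wide, 29 mm deep; four inward lugs at the mouth, 90 degrees apart, 4 mm high, 5 mm wide, leave an opening of 41 mm. Grip it across the ribs from above, at any yaw; where the lugs are cannot be seen from outside
- pump_stand: wooden board 150 x 130 x 12 mm, fixed to the bench, with a steel collar in which a black pump body stands upright, 192 mm high with its aluminium end cover (80 mm across); origin at the centre of the board's underside, z up
- neck_base (a point): on the axis of the fixed aluminium neck, in the plane of the end cover's upper face, 192 mm above the bench, z up. The neck rises from here: black rubber ring 56 mm wide, 6 mm high; core 38 mm wide, tapered from 26 mm up to 29 mm wide at 32 mm. How the threads lie round the axis is unknown and changes each time
- neck (a joint): twist of the neck about its vertical axis in its rubber bush (rad, counter-clockwise from above positive, 0 at rest): a spring of 6 N m per rad, so it shows the torque put on the neck; beyond 0.15 rad (0.9 N m) it counts as wrenched
- cap_nut_2: black ribbed nut, 57 mm wide, 34 mm high, bystander; origin at the centre of its underside
- oil_bottle: white bottle with a red spout, 41 mm wide, 134 mm high, bystander; origin at the centre of its underside
- seal_ring_3: black ring 69 mm wide, 30 mm high, bystander; origin at the centre of its underside
- tape_roll: roll of black tape, 62 mm wide, 19 mm high, bystander; origin at the centre of its underside
- thread_top (a point): on the neck axis, at the flat tops of four thread segments (49 mm across, each 58 degrees long, every 90 degrees), 22 mm above the cover: a cap first rests here, underside at this height. A dog (8 degrees wide, 3 mm higher) at each clockwise end blocks forward turning here. Turned back, at most 80 degrees, the lugs meet gaps of 24 degrees and lose support; the next dog stops them 12 degrees on
- plunger_top (a point): top of a brass spring plunger, 16 mm wide, in the middle of the neck, 48 mm above the cover. It meets the cap's ceiling when the cap's underside is 19 mm above the cover: 3 N there, 1 N more per mm farther down. A cap that has dropped in but is not screwed under the threads springs up again when let go
- cap_home (a point): where the cap's origin ends when screwed home, 11.5 mm above the cover. Dropped in a gap and pressed to 14.5 mm above the cover or lower, the lugs pass under the segments; turned clockwise 55 to 70 degrees they run under helical undersides that draw the cap down 3.5 mm, to the dogs, a firm stop. Friction then keeps it there
There are look-alikes about, which are no part of the job. There is more than one size of the cap; the job needs the largest.

How it is judged:
On the way, in this order (a step that is already met when the one before it is completed fails the run):
1. the cap is set over the neck: centred within 4 mm, its underside less than 28 mm above the cover (horizontal distance between cap and neck_base below 0.004 m and z of cap in the frame of neck_base below 0.028 m and angle between cap's own z axis and vertical below 0.15 rad).
2. the lugs have dropped between the threads: underside less than 17 mm above the cover (horizontal distance between cap and neck_base below 0.004 m and z of cap in the frame of neck_base below 0.017 m and angle between cap's own z axis and vertical below 0.15 rad).
At the end, for the whole second after the job is handed in: the cap, released and at rest, sits upright (within 3.4 degrees) and centred (within 3 mm) on the neck, screwed home: its underside less than 12.7 mm above the end cover (about 11.5 mm at the stop) (horizontal distance between cap and neck_base below 0.003 m and z of cap in the frame of neck_base below 0.0127 m and angle between cap's own z axis and vertical below 0.06 rad and linear speed of cap below 0.01 m/s and contact force between cap and the fingers below 0.1 N); the robot touches nothing.
It fails at once if the neck is wrenched more than 0.15 rad clockwise (value of joint neck below -0.15 rad).
It fails at once if the neck is wrenched more than 0.15 rad counter-clockwise (value of joint neck above 0.15 rad).
It fails at once if the cap is pressed against the neck with more than 60 N (contact force between cap and neck above 60 N).
It fails at once if the cap is jammed on crooked (more than 15 degrees while over the neck) (horizontal distance between cap and neck_base below 0.02 m and angle between cap's own z axis and vertical above 0.26 rad and z of cap in the frame of neck_base below 0.03 m).
It fails at once if a bystander is moved more than 30 mm (distance of any of cap_nut_2, oil_bottle, seal_ring_3, tape_roll from where it was at the start of the episode above 0.03 m).
It also fails if it takes over 69 s, if anything falls off the work surface, if the arm or the gripper's body presses on something with over 40 N, if the wrist force passes 120 N, or if a joint passes its speed limit or range.

## Working session

There is one attempt and no reset: what is moved stays moved. The work goes in short steps, Python scripts to look and compute and a tool call to move; the robot and the scene stay as the last step left them, time stands still between calls to the robot, and variables do not carry over. Pictures are saved under pics/ and viewed, at most 10 in all, crops included, and the job is handed in when it is done.

Besides the shell and the picture viewer there is one more tool, called after "Call:" as name([rows], argument=value, ...), one row to a line, values as JSON. carry_out: Moves the arm, as the interface text tells. Its arguments: {"type":"object","properties":{"steps":{"type":"array","items":{"type":"array","items":{"type":"number"}}},"grip":{"type":"number"},"force":{"type":"number"}},"required":["steps"]}

```bash
mkdir -p pics; python3 - <<'E'
from rig import ctrl
import cv2,numpy as np
for n in("scene","top"):
    d=ctrl.get_image(n); cv2.imwrite(f"pics/{n}0.png",d["img"][:,:,::-1]); np.savez(f"{n}0.npz",**d)
    print(n,d["fx"],d["fy"],d["cx"],d["cy"],d["extrinsics"].round(4).tolist())
s=ctrl.state()
print({k:np.round(v,4).tolist() for k,v in s.items()})
E
```

```text
scene 398.41065135302387 398.41065135302387 281.5727150285711 205.20765783732213 [[-0.5756, -0.8177, -0.003, 0.3497], [-0.4546, 0.3231, -0.83, 0.3943], [0.6797, -0.4764, -0.5577, 0.848], [0.0, 0.0, 0.0, 1.0]]
top 410.0660845374311 410.0660845374311 285.0164902972391 208.40152194756402 [[0.0198, -0.9997, -0.017, 0.0324], [-0.9989, -0.0191, -0.0433, 0.561], [0.043, 0.0178, -0.9989, 1.4298], [0.0, 0.0, 0.0, 1.0]]
{'time_s': 0.1, 'qpos': [1.2571, 0.3218, -0.0701, 1.4516, 0.0226, 1.3708, -0.0569], 'dq': [0.0007, -0.0025, -0.0005, -0.0037, -0.0004, 0.0008, -0.0015], 'tau': [-0.0009, -49.2572, -0.4062, -31.3397, -0.0642, 0.0395, 0.0001], 'tcp_pos': [0.2091, -0.6149, 0.2355], 'ee_rot': [-0.0009, 0.9866, 0.1632, -0.0002], 'wrist_force': [0.5725, -0.2583, 0.9429], 'moment': [-0.0348, 0.0801, 0.0374], 'gripper_force': 0.0, 'finger_gap': 0.0871}
```

View pics/scene0.png

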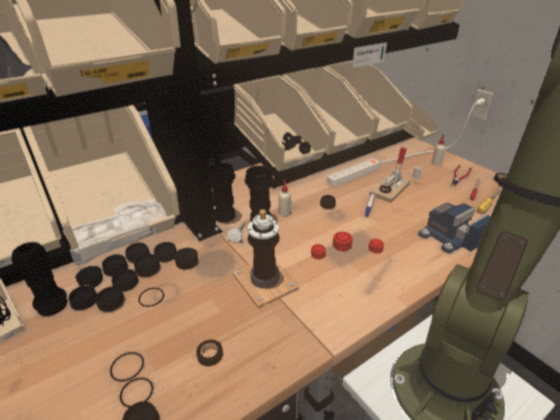

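View pics/top0.png

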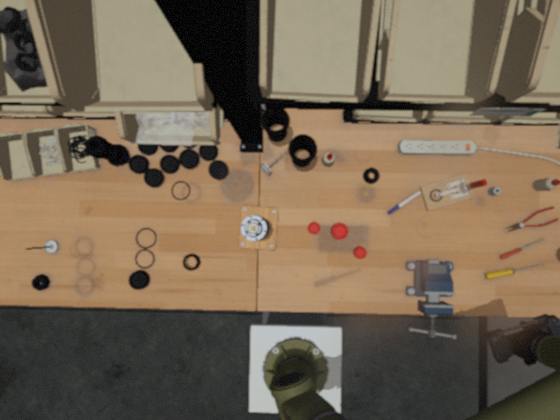

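Scene: three red caps at top-view (314,228), (339,231) and (360,253). The middle one looks largest. The neck is at about (255,229). Next I'll measure the caps and neck with range data.

```bash
cat > h.py <<'E'
import numpy as np,cv2
def cloud(d):
    z=d["range_z"]; v,u=np.mgrid[:z.shape[0],:z.shape[1]]
    p=np.stack([(u-d["cx"])/d["fx"]*z,(v-d["cy"])/d["fy"]*z,z],-1)
    E=d["extrinsics"]; return (p-E[:3,3])@E[:3,:3]
E
python3 - <<'E'
from h import *
for n in("top","scene"):
    d=dict(np.load(n+"0.npz")); P=cloud(d); hsv=cv2.cvtColor(d["img"],cv2.COLOR_RGB2HSV)
    red=(((hsv[...,0]<8)|(hsv[...,0]>172))&(hsv[...,1]>150)&(hsv[...,2]>60)&(d["range_z"]>0)).astype(np.uint8)
    k,l,st,c=cv2.connectedComponentsWithStats(red)
    for i in range(1,k):
        if st[i,4]<40: continue
        p=P[l==i]; zt=np.percentile(p[:,2],90); t=p[p[:,2]>zt-.006]
        print(n,c[i].round(),st[i].tolist(),"ztop",zt.round(4),"med",t.mean(0).round(4),"ctr/wid",((t.max(0)+t.min(0))/2).round(4),np.ptp(t,axis=0).round(4))
    # neck
    near=(abs(P[...,0]-.52)<.12)&(abs(P[...,1]-.12)<.12)&(d["range_z"]>0)
    for a,b in((.185,.197),(.208,.218),(.222,.232),(.234,.245)):
        m=near&(P[...,2]>a)&(P[...,2]<b)
        if m.sum()>3:
            t=P[m]; (cx,cy),r=cv2.minEnclosingCircle(t[:,:2].astype(np.float32)); print(n,a,m.sum(),"mean",t.mean(0).round(4),"circ",round(cx,4),round(cy,4),round(r,4), "mid",((t.max(0)+t.min(0))/2).round(4))
d=dict(np.load("top0.npz"));c=d["img"][190:270,220:380][:,:,::-1]
a=cv2.resize(c,None,fx=5,fy=5,interpolation=cv2.INTER_CUBIC); cv2.imwrite("pics/crop0.png",a)
E
```

```text
top [479. 183.] [471, 180, 16, 7, 66] ztop 0.1504 med [ 0.6494 -0.5852  0.1493] ctr/wid [ 0.6499 -0.5858  0.1488] [0.0133 0.016  0.0085]
top [314. 228.] [308, 222, 12, 12, 111] ztop 0.0291 med [ 0.4945 -0.0579  0.027 ] ctr/wid [ 0.4952 -0.0571  0.0276] [0.0383 0.0383 0.0088]
top [339. 231.] [331, 223, 17, 17, 221] ztop 0.0381 med [ 0.4872 -0.147   0.0357] ctr/wid [ 0.4866 -0.1465  0.0379] [0.0519 0.0515 0.011 ]
top [360. 252.] [354, 247, 12, 12, 119] ztop 0.0303 med [ 0.4124 -0.2197  0.0276] ctr/wid [ 0.4123 -0.219   0.0287] [0.0383 0.035  0.0086]
top [510. 253.] [501, 249, 19, 10, 62] ztop 0.0202 med [ 0.4175 -0.7343  0.0175] ctr/wid [ 0.4188 -0.7374  0.0186] [0.0322 0.0649 0.0084]
top 0.185 270 mean [0.4913 0.1341 0.1923] circ 0.4912 0.1349 0.0398 mid [0.4919 0.1357 0.191 ]
top 0.208 88 mean [0.4919 0.1344 0.215 ] circ 0.4915 0.1352 0.0247 mid [0.492  0.1352 0.2138]
top 0.222 23 mean [0.4902 0.1312 0.2243] circ 0.4903 0.1348 0.018 mid [0.4905 0.1357 0.2256]
top 0.234 21 mean [0.4907 0.1354 0.2403] circ 0.4917 0.1356 0.0078 mid [0.4906 0.1358 0.2392]
scene [401. 155.] [398, 148, 7, 
[... 212 characters left out ...]
42   0.0353] [0.0573 0.0549 0.009 ]
scene [376. 245.] [369, 239, 14, 14, 158] ztop 0.0281 med [ 0.4118 -0.2148  0.0261] ctr/wid [ 0.4126 -0.2158  0.0264] [0.0406 0.0408 0.0081]
scene [318. 251.] [312, 244, 13, 15, 159] ztop 0.0276 med [ 0.4926 -0.052   0.0259] ctr/wid [ 0.4939 -0.0525  0.026 ] [0.0404 0.0406 0.0087]
scene 0.185 260 mean [0.4771 0.1489 0.1922] circ 0.492 0.1399 0.0403 mid [0.4917 0.1397 0.191 ]
scene 0.208 98 mean [0.4836 0.1438 0.2142] circ 0.4922 0.138 0.0254 mid [0.4918 0.1383 0.2131]
scene 0.222 45 mean [0.4856 0.1427 0.2254] circ 0.4899 0.1403 0.0166 mid [0.4894 0.1409 0.227 ]
scene 0.234 32 mean [0.4909 0.1391 0.239 ] circ 0.4929 0.1396 0.0098 mid [0.4933 0.1393 0.2383]
```

View pics/crop0.png

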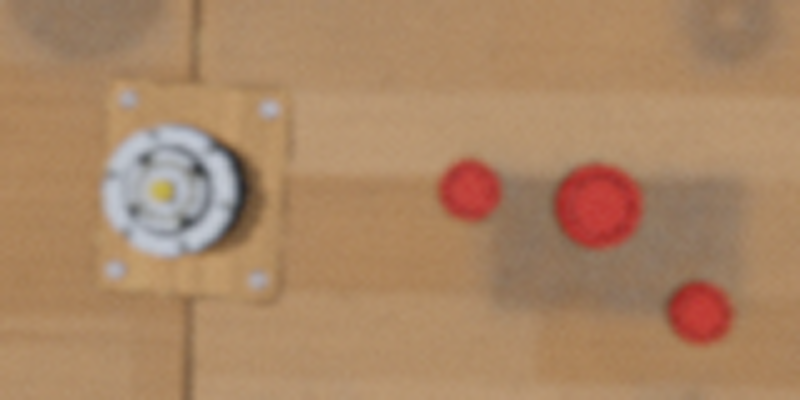

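The middle cap is the target: about (0.486,-0.144), against the neck at about (0.492,0.137). Next I'll translate to above the cap.

Call:
carry_out([
  [0.0276,-0.0238,0,0],
  [0.0276,-0.0238,0,0],
  [0.0276,-0.0238,0,0],
  [0.0276,-0.0238,0,0],
  [0.0276,-0.0238,0,0],
], grip=1, force=25)

```text
time_s: 0.52
tcp_pos: [0.302, -0.4565, 0.236]
ee_rot: [-0.0, 0.987, 0.163, -0.0]
wrist_force: [-0.4, -0.6, 0.2]
finger_gap: 0.0877
gripper_force: 0.0
```

Call:
carry_out([
  [0.0276,-0.0238,0,0],
  [0.0276,-0.0238,0,0],
  [0.0276,-0.0238,0,0],
  [0.0276,-0.0238,0,0],
  [0.0276,-0.0238,0,0],
])

```text
time_s: 0.93
tcp_pos: [0.3943, -0.2994, 0.2363]
ee_rot: [-0.0, 0.987, 0.163, -0.0]
wrist_force: [0.9, -1.0, -0.0]
finger_gap: 0.0872
gripper_force: 0.0
```

Call:
carry_out([
  [0.0276,-0.0238,0,0],
  [0.0276,-0.0238,0,0],
  [0.0276,-0.0238,0,0],
  [0.0276,-0.0238,0,0],
  [0.0276,-0.0238,0,0],
])

```text
time_s: 1.35
tcp_pos: [0.4866, -0.1424, 0.2363]
ee_rot: [0.0, 0.987, 0.163, -0.0]
wrist_force: [0.6, -0.3, -0.1]
finger_gap: 0.0874
gripper_force: 0.0
```

Call:
carry_out([
  [0,0,0,-7.1],
  [0,0,0,-7.1],
  [0,0,0,-7.1],
  [0,0,0,-7.1],
  [0,0,0,-7.1],
])

```text
time_s: 1.77
tcp_pos: [0.486, -0.1439, 0.2361]
ee_rot: [-0.0, 0.888, 0.459, -0.0]
wrist_force: [-0.1, 0.7, 0.7]
finger_gap: 0.0874
gripper_force: 0.0
```

Call:
carry_out([
  [0,0,0,-7.1],
  [0,0,0,-7.1],
  [0,0,0,-7.1],
  [0,0,0,-7.1],
  [0,0,0,-7.1],
])

```text
time_s: 2.18
tcp_pos: [0.4859, -0.1441, 0.2361]
ee_rot: [-0.0, 0.706, 0.708, -0.0]
wrist_force: [-0.0, 0.4, -0.9]
finger_gap: 0.087
gripper_force: 0.0
```

Call:
carry_out([
  [0,0,0,0],
  [0,0,0,0],
  [0,0,0,0],
  [0,0,0,0],
  [0,0,0,0],
])

```text
time_s: 2.6
tcp_pos: [0.4862, -0.1441, 0.2365]
ee_rot: [-0.0, 0.709, 0.705, -0.0]
wrist_force: [0.3, -0.2, 0.8]
finger_gap: 0.0871
gripper_force: 0.0
```

Call:
carry_out([
  [0,0,0.035,0],
  [0,0,0.035,0],
  [0,0,0.035,0],
  [0,0,0.035,0],
  [0,0,0.02,0],
])

```text
time_s: 3.02
tcp_pos: [0.484, -0.1436, 0.073]
ee_rot: [-0.002, 0.709, 0.705, -0.001]
wrist_force: [-0.7, -1.4, -0.7]
finger_gap: 0.0869
gripper_force: 0.0
```

Call:
carry_out([
  [0,0,0.015,0],
  [0,0,0.015,0],
  [0,0,0.015,0],
  [0,0,0.01,0],
  [0,0,0,0],
])

```text
time_s: 3.43
tcp_pos: [0.4846, -0.1437, 0.0195]
ee_rot: [-0.002, 0.709, 0.706, -0.001]
wrist_force: [0.4, -0.5, -0.2]
finger_gap: 0.0872
gripper_force: 0.0
```

Call:
carry_out([
  [0,0,0,0],
  [0,0,0,0],
  [0,0,0,0],
  [0,0,0,0],
  [0,0,0,0],
], grip=0, force=25)

```text
time_s: 3.85
tcp_pos: [0.4868, -0.1444, 0.0223]
ee_rot: [0.001, 0.709, 0.706, 0.0]
wrist_force: [0.0, -0.8, -0.3]
finger_gap: 0.0616
gripper_force: 0.0
```

Call:
carry_out([
  [0,0,0,0],
  [0,0,0,0],
  [0,0,0,0],
  [0,0,0,0],
  [0,0,0,0],
])

```text
time_s: 4.27
tcp_pos: [0.4867, -0.1443, 0.0221]
ee_rot: [0.0, 0.709, 0.706, 0.0]
wrist_force: [-0.7, 0.0, 6.2]
finger_gap: 0.0589
gripper_force: 25.0
```

Call:
carry_out([
  [0,0,-0.01,0],
  [0,0,-0.02,0],
  [0,0,-0.03,0],
  [0,0,-0.03,0],
  [0,0,-0.03,0],
])

```text
time_s: 4.68
tcp_pos: [0.4857, -0.1437, 0.1428]
ee_rot: [-0.001, 0.708, 0.706, -0.0]
wrist_force: [0.6, -0.9, -1.0]
finger_gap: 0.0591
gripper_force: 25.0
```

Call:
carry_out([
  [0,0,-0.035,0],
  [0,0,-0.035,0],
  [0,0,-0.035,0],
  [0,0,-0.025,0],
  [0,0,-0.01,0],
])

```text
time_s: 5.1
tcp_pos: [0.4877, -0.1442, 0.286]
ee_rot: [0.003, 0.708, 0.706, 0.001]
wrist_force: [1.7, 0.1, -1.3]
finger_gap: 0.0586
gripper_force: 25.0
```

Call:
carry_out([
  [0.015,0,0,0],
  [0.03,0,0,0],
  [0.035,0,0,0],
  [0.035,0,0,0],
  [0.035,0,0,0],
])

```text
time_s: 5.52
tcp_pos: [0.485, 0.0086, 0.2791]
ee_rot: [-0.002, 0.708, 0.706, -0.001]
wrist_force: [0.5, 0.8, -1.0]
finger_gap: 0.0587
gripper_force: 25.0
```

Call:
carry_out([
  [0.035,0.001,0,0],
  [0.035,0.001,0,0],
  [0.03,0.001,0,0],
  [0.02,0.001,0,0],
  [0.01,0.001,0,0],
])

```text
time_s: 5.93
tcp_pos: [0.4897, 0.141, 0.2793]
ee_rot: [-0.002, 0.706, 0.708, -0.001]
wrist_force: [-0.7, -0.7, -0.2]
finger_gap: 0.0585
gripper_force: 25.0
```

Call:
carry_out([
  [0,0,0,0],
  [0,0,0,0],
  [0,0,0,0],
  [0,0,0,0],
  [0,0,0,0],
])

```text
time_s: 6.35
tcp_pos: [0.4923, 0.1346, 0.2811]
ee_rot: [-0.0, 0.709, 0.705, -0.0]
wrist_force: [0.8, 0.6, -0.1]
finger_gap: 0.0587
gripper_force: 25.0
```

```bash
python3 - <<'E'
from h import *
from rig import ctrl
print(ctrl.state()["tcp_pos"],ctrl.state()["wrist_force"],ctrl.state()["qpos"])
o=[]
for n in("scene","top"):
    d=ctrl.get_image(n); np.savez(f"{n}1.npz",**d)
    E=d["extrinsics"]; q=E[:3,:3]@np.array([.492,.137,.25])+E[:3,3]; u=int(q[0]/q[2]*d["fx"]+d["cx"]);v=int(q[1]/q[2]*d["fy"]+d["cy"]); print(n,u-40,v-40)
    o.append(cv2.resize(d["img"][v-40:v+40,u-40:u+40,::-1],(400,400),interpolation=cv2.INTER_CUBIC))
    P=cloud(d); hsv=cv2.cvtColor(d["img"],cv2.COLOR_RGB2HSV)
    m=((hsv[...,0]<8)|(hsv[...,0]>172))&(hsv[...,1]>130)&(hsv[...,2]>50)&(abs(P-[.49,.137,.27])<.06).all(-1)
    t=P[m]; print(m.sum(),t.mean(0).round(4),((t.max(0)+t.min(0))/2).round(4),np.ptp(t,axis=0).round(4))
cv2.imwrite("pics/c1.png",np.hstack(o))
E
```

```text
[0.49228415 0.13461878 0.28113446] [ 0.83177276  0.63293455 -0.08788997] [ 0.49608094  0.04523112 -0.83115853  1.69821043  0.0341274   1.41373042
 -0.34584652]
scene 222 168
333 [0.4844 0.1512 0.2848] [0.4906 0.1455 0.2884] [0.077  0.0381 0.0584]
top 211 187<stdin>:11: RuntimeWarning: Mean of empty slice.
  ret = um.true_divide(
Traceback (most recent call last):
ValueError: zero-size array to reduction operation maximum which has no identity
```

```bash
python3 - <<'E'
from h import *
d=dict(np.load("scene1.npz")); im=d["img"][:,:,::-1]
P=cloud(d); hsv=cv2.cvtColor(d["img"],cv2.COLOR_RGB2HSV)
cv2.imwrite("pics/c1.png",cv2.resize(im[165:295,210:320],None,fx=4.5,fy=4.5,interpolation=cv2.INTER_CUBIC))
m=((hsv[...,0]<8)|(hsv[...,0]>172))&(hsv[...,1]>130)&(hsv[...,2]>50)
for v in range(190,225): 
    w=np.where(m[v,230:300])[0]
    if len(w)>5: print(v,w.min()+230,w.max()+230,(w.min()+w.max())/2+230)
E=d["extrinsics"]
for p in([.4923,.1346,.261],[.4923,.1346,.295],[.4917,.137,.214],[.492,.139,.214],[.492,.1355,.214]):
    q=E[:3,:3]@np.array(p)+E[:3,3]; print(p,(q[0]/q[2]*d["fx"]+d["cx"]).round(2),(q[1]/q[2]*d["fy"]+d["cy"]).round(2))
E
```

```text
190 252 262 257.0
191 252 266 259.0
192 251 266 258.5
193 251 266 258.5
194 251 266 258.5
195 251 266 258.5
196 251 266 258.5
197 251 266 258.5
198 251 266 258.5
199 251 267 259.0
200 251 266 258.5
201 251 266 258.5
202 251 267 259.0
203 251 267 259.0
204 251 267 259.0
205 251 267 259.0
206 252 267 259.5
207 252 267 259.5
208 253 267 260.0
209 254 268 261.0
210 256 268 262.0
[0.4923, 0.1346, 0.261] 263.34 204.13
[0.4923, 0.1346, 0.295] 262.93 192.32
[0.4917, 0.137, 0.214] 263.2 220.16
[0.492, 0.139, 0.214] 262.46 220.37
[0.492, 0.1355, 0.214] 263.63 219.89
```

View pics/c1.png

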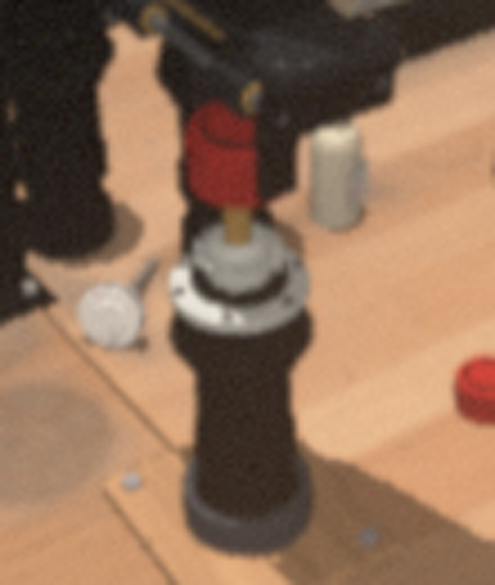

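Call:
carry_out([
  [0.0024,-0.0005,0,0],
  [0,0,0.008,0],
  [0,0,0.01,0],
  [0,0,0.01,0],
  [0,0,0,0],
])

```text
time_s: 6.87
tcp_pos: [0.4903, 0.1377, 0.2506]
ee_rot: [-0.001, 0.708, 0.706, -0.002]
wrist_force: [0.6, -0.4, -1.0]
finger_gap: 0.0587
gripper_force: 25.0
```

Call:
carry_out([
  [0,0,0.002,0],
  [0,0,0.002,0],
  [0,0,0.002,0],
  [0,0,0,0],
  [0,0,0,0],
])

```text
time_s: 7.28
tcp_pos: [0.492, 0.1383, 0.2477]
ee_rot: [0.0, 0.708, 0.706, 0.0]
wrist_force: [0.2, -0.6, -1.7]
finger_gap: 0.059
gripper_force: 25.0
```

Call:
carry_out([
  [0,0,0.001,0],
  [0,0,0.001,0],
  [0,0,0.001,0],
  [0,0,0,0],
  [0,0,0,0],
])

```text
time_s: 7.7
tcp_pos: [0.4918, 0.1382, 0.2445]
ee_rot: [0.0, 0.708, 0.706, -0.0]
wrist_force: [-0.4, 0.1, -1.6]
finger_gap: 0.0588
gripper_force: 25.0
```

Call:
carry_out([
  [-0.001,0,0,0],
  [0,0,0.001,0],
  [0,0,0.001,0],
  [0,0,0.001,0],
  [0,0,0,0],
])

```text
time_s: 8.12
tcp_pos: [0.4917, 0.1372, 0.2413]
ee_rot: [-0.0, 0.708, 0.706, -0.0]
wrist_force: [-0.5, -0.0, -0.6]
finger_gap: 0.0586
gripper_force: 25.0
```

Call:
carry_out([
  [0,0,0.001,0],
  [0,0,0.001,0],
  [0,0,0.001,0],
  [0,0,0,0],
  [0,0,0,0],
])

```text
time_s: 8.53
tcp_pos: [0.4918, 0.1374, 0.2384]
ee_rot: [-0.0, 0.708, 0.706, -0.0]
wrist_force: [-0.1, 0.6, -1.6]
finger_gap: 0.059
gripper_force: 25.0
```

Call:
carry_out([
  [0,0,0.001,0],
  [0,0,0.001,0],
  [0,0,0,0],
  [0,0,0,0],
  [0,0,0,0],
])

```text
time_s: 8.95
tcp_pos: [0.4918, 0.1374, 0.2365]
ee_rot: [-0.0, 0.708, 0.706, 0.0]
wrist_force: [0.5, 0.3, -0.5]
finger_gap: 0.0588
gripper_force: 25.0
```

Call:
carry_out([
  [0,0,0.0007,0],
  [0,0,0.0007,0],
  [0,0,0,0],
  [0,0,0,0],
  [0,0,0,0],
])

```text
time_s: 9.37
tcp_pos: [0.4919, 0.1374, 0.2361]
ee_rot: [0.0, 0.708, 0.706, 0.0]
wrist_force: [-1.9, 0.1, 6.1]
finger_gap: 0.0585
gripper_force: 25.0
```

Call:
carry_out([
  [0,0,0.0007,0],
  [0,0,0.0007,0],
  [0,0,0,0],
  [0,0,0,0],
  [0,0,0,0],
])

```text
time_s: 9.78
tcp_pos: [0.492, 0.1374, 0.2359]
ee_rot: [0.001, 0.708, 0.706, 0.0]
wrist_force: [-4.9, -1.2, 11.9]
finger_gap: 0.0587
gripper_force: 25.0
```

Call:
carry_out([
  [0,-0.0005,0,-2],
  [0,0,0,-3],
  [0,0,0,-3],
  [0,0,0,-3],
  [0,0,0,-3],
])

```text
time_s: 10.2
tcp_pos: [0.4928, 0.1379, 0.236]
ee_rot: [0.001, 0.616, 0.787, 0.001]
wrist_force: [0.2, 1.3, 9.5]
finger_gap: 0.0586
gripper_force: 25.0
```

```bash
cat > s.py <<'E'
from rig import ctrl
s=ctrl.state()
for k in("tcp_pos","wrist_force","moment","qpos"): print(k,s[k].round(4))
E
python3 s.py
```

```text
tcp_pos [0.4928 0.1379 0.236 ]
wrist_force [0.1626 1.3112 9.5024]
moment [ 0.2633  0.148  -0.1866]
qpos [ 0.4967  0.0736 -0.8499  1.7681  0.0578  1.3213 -0.1233]
```

Call:
carry_out([
  [0,0,0,-3],
  [0,0,0,-3],
  [0,0,0,-3],
  [0,0,0,-3],
  [0,0,0,-3],
])

```text
time_s: 10.62
tcp_pos: [0.493, 0.1379, 0.236]
ee_rot: [0.002, 0.508, 0.861, 0.001]
wrist_force: [1.1, -1.4, 6.0]
finger_gap: 0.0587
gripper_force: 25.0
```

Call:
carry_out([
  [0,0,0,-3],
  [0,0,0,-3],
  [0,0,0,-3],
  [0,0,0,0],
  [0,0,0,0],
])

```text
time_s: 11.03
tcp_pos: [0.4919, 0.1373, 0.234]
ee_rot: [0.001, 0.441, 0.898, 0.0]
wrist_force: [2.1, 0.5, 0.7]
finger_gap: 0.0589
gripper_force: 25.0
```

Call:
carry_out([
  [0,0,0.001,0],
  [0,0,0.001,0],
  [0,0,0.001,0],
  [0,0,0.001,0],
  [0,0,0,0],
])

```text
time_s: 11.45
tcp_pos: [0.4918, 0.1374, 0.2302]
ee_rot: [0.001, 0.44, 0.898, 0.0]
wrist_force: [0.6, 1.2, 4.3]
finger_gap: 0.0589
gripper_force: 25.0
```

Call:
carry_out([
  [0,0,0.001,0],
  [0,0,0.001,0],
  [0,0,0.001,0],
  [0,0,0,0],
  [0,0,0,0],
])

```text
time_s: 11.87
tcp_pos: [0.4918, 0.1374, 0.2277]
ee_rot: [0.001, 0.44, 0.898, 0.0]
wrist_force: [0.5, 0.8, 8.0]
finger_gap: 0.0588
gripper_force: 25.0
```

```bash
python3 s.py
```

```text
tcp_pos [0.4918 0.1374 0.2277]
wrist_force [0.4682 0.7569 7.9518]
moment [ 0.1454 -0.1494 -0.0457]
qpos [ 0.5147  0.0823 -0.8716  1.7798  0.066   1.3081  0.2868]
```

Call:
carry_out([
  [0,0,0.0008,0],
  [0,0,0,4],
  [0,0,0,4],
  [0,0,0.0002,4],
  [0,0,0.0002,4],
])

```text
time_s: 12.28
tcp_pos: [0.4918, 0.1374, 0.2266]
ee_rot: [0.001, 0.562, 0.827, 0.0]
wrist_force: [-0.3, -0.7, 8.1]
finger_gap: 0.0588
gripper_force: 25.0
```

Call:
carry_out([
  [0,0,0.0002,4],
  [0,0,0.0002,4],
  [0,0,0.0002,4],
  [0,0,0.0002,4],
  [0,0,0.0002,4],
])

```text
time_s: 12.7
tcp_pos: [0.4919, 0.1375, 0.2258]
ee_rot: [0.001, 0.697, 0.717, 0.0]
wrist_force: [-0.2, 0.2, 8.6]
finger_gap: 0.0589
gripper_force: 25.0
```

```bash
python3 s.py
```

```text
tcp_pos [0.4919 0.1375 0.2258]
wrist_force [-0.1713  0.1851  8.6122]
moment [ 0.0697 -0.037   0.0082]
qpos [ 0.4815  0.0799 -0.8368  1.7832  0.0624  1.3038 -0.3425]
```

Call:
carry_out([
  [0,0,0,4],
  [0,0,0,4],
  [0,0,0,3],
  [0,0,0,3],
  [0,0,0,0],
])

```text
time_s: 13.12
tcp_pos: [0.4919, 0.1375, 0.2259]
ee_rot: [0.001, 0.779, 0.627, 0.001]
wrist_force: [-0.3, -0.3, 9.9]
finger_gap: 0.0593
gripper_force: 25.0
```

```bash
python3 s.py
```

```text
tcp_pos [0.4919 0.1375 0.2259]
wrist_force [-0.2814 -0.2869  9.8746]
moment [0.0521 0.0284 0.0819]
qpos [ 0.4694  0.0784 -0.8238  1.7835  0.0605  1.3036 -0.5843]
```

Call:
carry_out([
  [0,0,0,2],
  [0,0,0,2],
  [0,0,0,2],
  [0,0,0,0],
  [0,0,0,0],
])

```text
time_s: 13.53
tcp_pos: [0.4919, 0.1376, 0.2259]
ee_rot: [0.001, 0.81, 0.586, 0.001]
wrist_force: [0.1, 0.5, 9.0]
finger_gap: 0.0589
gripper_force: 25.0
```

```bash
python3 s.py
```

```text
tcp_pos [0.4919 0.1376 0.2259]
wrist_force [0.1194 0.5036 8.9662]
moment [ 0.1067 -0.0031  0.0488]
qpos [ 0.4644  0.0779 -0.8185  1.7836  0.0598  1.3035 -0.6864]
```

Call:
carry_out([
  [0,0,0,2],
  [0,0,0,2],
  [0,0,0,1],
  [0,0,0,0],
  [0,0,0,0],
])

```text
time_s: 13.95
tcp_pos: [0.4919, 0.1376, 0.2258]
ee_rot: [0.001, 0.835, 0.55, 0.001]
wrist_force: [-0.2, -0.2, 8.3]
finger_gap: 0.0589
gripper_force: 25.0
```

```bash
python3 s.py
```

```text
tcp_pos [0.4919 0.1376 0.2258]
wrist_force [-0.1506 -0.1705  8.3129]
moment [ 0.075  -0.0252  0.0453]
qpos [ 0.4602  0.0775 -0.814   1.7838  0.0591  1.3033 -0.7731]
```

Call:
carry_out([
  [0,0,0,2],
  [0,0,0,1],
  [0,0,0,1],
  [0,0,0,0],
  [0,0,0,0],
])

```text
time_s: 14.37
tcp_pos: [0.4921, 0.1379, 0.2258]
ee_rot: [0.0, 0.853, 0.521, 0.001]
wrist_force: [0.3, 1.3, 7.4]
finger_gap: 0.0588
gripper_force: 25.0
```

```bash
python3 s.py
```

```text
tcp_pos [0.4921 0.1379 0.2258]
wrist_force [0.302  1.2633 7.4023]
moment [ 0.2556 -0.2433  0.1637]
qpos [ 0.4568  0.0772 -0.8107  1.7839  0.0584  1.3025 -0.8423]
```

Call:
carry_out([
  [0,0,0,1],
  [0,0,0,1],
  [0,0,0,0],
  [0,0,0,0],
  [0,0,0,0],
])

```text
time_s: 14.78
tcp_pos: [0.4923, 0.1383, 0.2258]
ee_rot: [0.0, 0.862, 0.506, 0.002]
wrist_force: [0.8, 2.1, 7.4]
finger_gap: 0.0588
gripper_force: 25.0
```

```bash
python3 s.py
```

```text
tcp_pos [0.4923 0.1383 0.2258]
wrist_force [0.7555 2.1167 7.4394]
moment [ 0.3964 -0.3843  0.2144]
qpos [ 0.4551  0.0772 -0.8092  1.7838  0.058   1.3018 -0.8769]
```

Call:
carry_out([
  [0,0,0,1],
  [0,0,0,1],
  [0,0,0,0],
  [0,0,0,0],
  [0,0,0,0],
])

```text
time_s: 15.2
tcp_pos: [0.4924, 0.1384, 0.2258]
ee_rot: [0.0, 0.871, 0.491, 0.002]
wrist_force: [1.9, 2.0, 8.0]
finger_gap: 0.0589
gripper_force: 25.0
```

```bash
python3 s.py; python3 - <<'E'
from h import *
from rig import ctrl
d=ctrl.get_image("scene"); cv2.imwrite("pics/c2.png",cv2.resize(d["img"][165:295,210:320,::-1],None,fx=4.5,fy=4.5,interpolation=cv2.INTER_CUBIC))
E
```

```text
tcp_pos [0.4924 0.1384 0.2258]
wrist_force [1.8857 1.9886 8.0339]
moment [ 0.4517 -0.4388  0.34  ]
qpos [ 0.4533  0.077  -0.8076  1.7838  0.0578  1.3016 -0.9113]
```

View pics/c2.png

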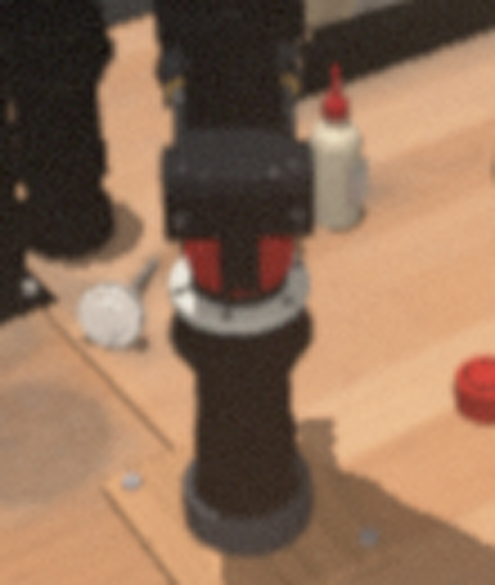

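Call:
carry_out([
  [0,0,0,1],
  [0,0,0,1],
  [0,0,0,0],
  [0,0,0,0],
  [0,0,0,0],
])

```text
time_s: 15.67
tcp_pos: [0.4924, 0.1385, 0.2258]
ee_rot: [0.0, 0.879, 0.476, 0.002]
wrist_force: [2.1, 2.1, 5.9]
finger_gap: 0.0586
gripper_force: 25.0
```

```bash
python3 s.py
```

```text
tcp_pos [0.4924 0.1385 0.2258]
wrist_force [2.1354 2.1343 5.9425]
moment [ 0.5058 -0.4488  0.5718]
qpos [ 0.4516  0.0769 -0.806   1.7838  0.0577  1.3013 -0.9457]
```

The torque now rises along the neck's own spring stiffness, so the cap is at its firm stop. Next I'll release and retreat.

Call:
carry_out([
  [0,0,0,0],
  [0,0,0,0],
  [0,0,0,0],
  [0,0,0,0],
  [0,0,0,0],
], grip=1)

```text
time_s: 16.08
tcp_pos: [0.4908, 0.1369, 0.2239]
ee_rot: [-0.0, 0.88, 0.475, -0.001]
wrist_force: [0.0, 0.5, -0.2]
finger_gap: 0.0828
gripper_force: 0.0
```

Call:
carry_out([
  [0,0,0,0],
  [0,0,-0.005,0],
  [0,0,-0.01,0],
  [0,0,-0.02,0],
  [0,0,-0.02,0],
])

```text
time_s: 16.5
tcp_pos: [0.491, 0.1372, 0.2806]
ee_rot: [-0.0, 0.88, 0.476, -0.0]
wrist_force: [0.7, -0.7, -0.7]
finger_gap: 0.0868
gripper_force: 0.0
```

Call:
carry_out([
  [0,0,-0.02,0],
  [0,0,-0.03,0],
  [0,0,-0.03,0],
  [0,0,-0.02,0],
  [0,0,0,0],
])

```text
time_s: 16.92
tcp_pos: [0.493, 0.1382, 0.3852]
ee_rot: [0.002, 0.88, 0.476, 0.004]
wrist_force: [0.0, 0.3, 0.4]
finger_gap: 0.0871
gripper_force: 0.0
```

```bash
python3 s.py; python3 - <<'E'
from h import *
from rig import ctrl
d=ctrl.get_image("scene"); cv2.imwrite("pics/c3.png",cv2.resize(d["img"][165:295,210:320,::-1],None,fx=4.5,fy=4.5,interpolation=cv2.INTER_CUBIC))
P=cloud(d); hsv=cv2.cvtColor(d["img"],cv2.COLOR_RGB2HSV)
m=((hsv[...,0]<8)|(hsv[...,0]>172))&(hsv[...,1]>130)&(hsv[...,2]>50)&(abs(P-[.49,.137,.22])<.05).all(-1)
t=P[m]; t=t[t[:,2]>np.percentile(t[:,2],97)-.005]; print("top z pctl",np.percentile(t[:,2],[50,75,90]).round(4),((t.max(0)+t.min(0))/2).round(4),np.ptp(t,axis=0).round(4))
E
```

```text
tcp_pos [0.493  0.1382 0.3852]
wrist_force [0.0286 0.2566 0.3894]
moment [-0.0059 -0.0807 -0.0499]
qpos [ 0.4652  0.0206 -0.7967  1.5119  0.0165  1.6069 -0.9102]
top z pctl [0.2385 0.2392 0.24  ] [0.4914 0.1391 0.2385] [0.0569 0.0558 0.0065]
```

View pics/c3.png

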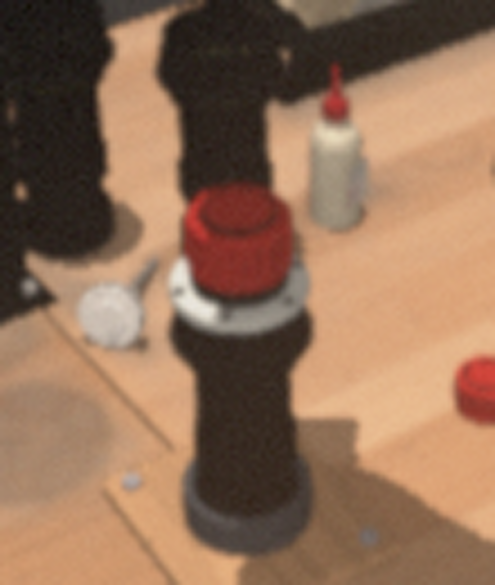

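The cap sits upright and centred on the neck. Its top reads z≈0.2385, which matches home within the camera's bias of about 1–2 mm. Handing in.

```bash
python3 -c "
from rig import ctrl
print(ctrl.close_job())"
```

```text
the job is handed in; nothing more can be done
None
```

The red cap was screwed clockwise to its firm stop on the neck and released, and the job is handed in at about 17 s; the last picture showed it upright and centred, but no verdict came back.

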